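Find the socket driver that fits the clamp nut

TASK

Try the T-handle socket drivers from the rack on the hex nut of the strap clamp until you find the only one that goes down over the nut; the other two are too small and stop on top of it. Stand any driver that does not fit back in a rack hole, upright and fully down, and finish with the fitting one upright and fully down over the nut, your gripper still holding its handle firmly. Do not tip a driver over or disturb the other things on the table.

Things in the scene. Friction and masses are not known exactly. Their poses are not given: they have to be found in the camera images.
- driver_a_grip (a point): Centre of the grip bar (18 wide, 18 tall, 60 long; grip across the 18) of one of three upright T-handle socket drivers of plain steel, 93 tall, 0.15 to 0.31 kg, alike outside (all sizes in mm). z: up the driver; y: along the bar. It starts in a rack hole, bar roughly along the row. Only the size of the opening underneath differs; which one goes over the nut is not marked.
- driver_a_foot (a point): Centre of driver_a's foot (mouth of its socket), 84 straight below its grip point, same axes. The socket is hexagonal, 36 across flats, 41.6 across corners, 45 tall, thin shank above it. Its hexagonal opening, 27 deep, has two of its flats parallel to the bar (facing x and -x).
- driver_b_grip (a point): Centre of the grip bar (18 wide, 18 tall, 60 long; grip across the 18) of one of three upright T-handle socket drivers of plain steel, 93 tall, 0.15 to 0.31 kg, alike outside (all sizes in mm). z: up the driver; y: along the bar. It starts in a rack hole, bar roughly along the row. Only the size of the opening underneath differs; which one goes over the nut is not marked.
- driver_b_foot (a point): Centre of driver_b's foot (mouth of its socket), 84 straight below its grip point, same axes. The socket is hexagonal, 36 across flats, 41.6 across corners, 45 tall, thin shank above it. Its hexagonal opening, 27 deep, has two of its flats parallel to the bar (facing x and -x).
- driver_c_grip (a point): Centre of the grip bar (18 wide, 18 tall, 60 long; grip across the 18) of one of three upright T-handle socket drivers of plain steel, 93 tall, 0.15 to 0.31 kg, alike outside (all sizes in mm). z: up the driver; y: along the bar. It starts in a rack hole, bar roughly along the row. Only the size of the opening underneath differs; which one goes over the nut is not marked.
- driver_c_foot (a point): Centre of driver_c's foot (mouth of its socket), 84 straight below its grip point, same axes. The socket is hexagonal, 36 across flats, 41.6 across corners, 45 tall, thin shank above it. Its hexagonal opening, 27 deep, has two of its flats parallel to the bar (facing x and -x).
- hole0 (a point): Centre of the floor of the rack hole at the -y end of the row. The rack is a fixed pine block, 74 x 274 x 40, with three round blind holes 46 in diameter, 30 deep, 80 apart; each floor is 10 above the table, the mouth 30 above this point. y: along the row; z: up.
- hole1 (a point): Centre of the floor of the rack hole at the middle of the row. The rack is a fixed pine block, 74 x 274 x 40, with three round blind holes 46 in diameter, 30 deep, 80 apart; each floor is 10 above the table, the mouth 30 above this point. y: along the row; z: up.
- hole2 (a point): Centre of the floor of the rack hole at the +y end of the row. The rack is a fixed pine block, 74 x 274 x 40, with three round blind holes 46 in diameter, 30 deep, 80 apart; each floor is 10 above the table, the mouth 30 above this point. y: along the row; z: up.
- nut_base (a point): Centre of the underside of the fixed steel hex nut, 39 above the table, on a washer 45 in diameter, amid the dark strap of a fixed clamp with a grey base plate 160 x 96. x: along the strap; z: up. The nut is 24 across flats, two of which face x and -x. The fitting driver, fully down, has its foot level with this point.
- nut_top (a point): Centre of the nut's chamfered top, 16 above its underside; a 14 mm stud stands 4 out of it. Same axes. The fitting driver's opening has about 1.5 mm of play all round and goes on if turned up to about 15 degrees off the nut's flats. The other two openings are too small: those drivers stop about here, 16 high.
- tin: An open grey tin of screws, 66 mm across, 41 mm tall, a loose bystander; origin at the centre of its underside, z up.
- tape_measure: A tape measure, 67 x 85 x 31 mm, a loose bystander; origin at the centre of its underside, z up.
- pencil_cup: A card tube with pencils in it, 71 mm across, 143 mm tall, a loose bystander; origin at the centre of its underside, z up.
- pine: A pine block, 47 x 125 x 37 mm, a loose bystander; origin at the centre of its underside, z up.
Not all that is in view belongs to the job. Leave any purple look-alike of the part that bears driver_b_grip alone.

How it is judged:
By the outcome, as a careful person would: the job done as asked, in the order asked, and still so for the second after the job is handed in, while the arm keeps its last pose, push and grip.
It also fails if it takes over 72 s, if anything falls off the work surface, if the arm or the gripper's body presses on something with over 40 N, if the wrist force passes 120 N, or if a joint passes its speed limit or range.

ROBOT

A 6-joint arm with a two-finger parallel gripper is mounted at the origin on the work surface; the furniture and walls round the work are solid. World frame = base frame: x ahead of the robot, y to its left, z up, the work surface at z = 0. Lengths are in m, angles in rad, forces in N, time in s.
With the tool pointing down it reaches from about 0.425 to 1.125 m from the base axis. Payload 14.9 kg.
Tool frame: the origin (TCP) lies on the centre line of the jaws, within the pads' length; the fingertips stand r.nose_length ahead of it and the grasp point (between the pads) lies 6 mm ahead of it (r.nose_length is the distance from the TCP to the fingertips, in m); z points along the fingers, y is the line along which they close (so a half turn about z gives the same grasp; the last joint's range is limited). The gripper opens to 91 mm and grips with 3 to 60 N. Pads are 32 mm wide; open, the fingers measure 118 mm over their backs; the gripper's body (76 mm by 178 mm) begins 60 mm behind the grasp point.
Start: joints at [1.275, 0.379, 1.734, -0, 1.028, -0.033], TCP at [0.182, 0.676, 0.239] pointing down, gripper open.
Joint ranges: [-2.77, 2.77], [-0.74, 2.19], [0, 2.66], [-1.06, 4.2], [0.31, 2.87], [-3.08, 3.08]. Speed limits (rad/s): [1.89, 1.89, 2.39, 3.14, 3.14, 3.14].

INTERFACE

Orientations are given as a rotation vector (axis times angle).
In Python, from rig import r gives the robot as it stands. The module is installed in compiled form; this text tells all that it offers.
- The arm moves only by the tool servo_tool, never from a script. Its argument "moves" is a list of rows, each a list of 3 entries, a list of its own where there are three numbers: the turn, a rotation vector about the tool's x, y, z in degrees, then the shift along the tool's x, y, z in cm, then the finger opening in cm, from 0 to 9.12. A call has 1 to 5 rows; each row is the pose to reach, as a shift and turn from the pose commanded when the call began, along the tool's axes at that moment; what a row does not reach only later rows make up. A row lasts 1/8 s, in which the tool goes at most 62.5 mm and 10.7 degrees, less where a joint would pass 70% of its speed; a pose out of reach is approached as far as the arm can. A call with a gripper value outside its range is refused whole. The fingers move at their own pace and stop on an object; the grip force is fixed at half the most. Time passes only in rows, so rows that repeat a pose let the fingers close. It gives the time, the measured TCP pose, the force, the opening and the grip force at its end, in the units of the state.
- r.sense(): the state, without advancing time (a new reading comes with each control period).
- r.get_image(name): name is "scene" or "top" or "wrist"; returns a dict with "pixels" (400x640x3 uint8, blue, green, red), "range_z" (400x640 float32, m along the optical axis (not along the pixel's ray), 0 where there is no reading), "fx", "fy", "cx", "cy" (pixels), "distortion" ([k1, k2, p1, p2, k3] as OpenCV has them; the pictures are not rectified), "T" (4x4, takes a point from camera to world coordinates). Camera axes: x right, y down, z forward; pixel columns grow to the right and rows downward; lengths in m; the calibration is good to about 2 mm. A picture is of the moment at which its call begins.
- r.sign_off(): hands the job in; it is judged then, once.
Trained networks look in the newest picture that a camera, given by its name, has taken for a name from the list of things; names that differ only in an ending like _2 or _b are one class to them, and where a whole thing is asked for, a point or a joint stands for the part that bears it (a point fixed in the world has none). Each returns a list of dicts, best first, with "score" (0 to 1); they miss things now and then, are a little off and sometimes report something else, mostly with a low value. They report only what shows in the picture. A call takes as long as a camera call. They do not tell look-alikes from the thing itself.
- r.silhouettes(query, camera): "pixels" (400x640 bool, what is visible of it).
- r.mark_of(query, camera): "location" ([x, y, z] in m, in world coordinates, good to about 4 mm: a listed point, or the origin of a listed thing).
The state is a dict: "clock": time; "joints": joint angles; "dq": joint speeds; "effort": joint torques, N m; "tcp_pos": TCP position; "ee_rot": TCP orientation; "ft_force": force on the tool from outside, world axes, zero at the start; "ft_torque": the same for the moment, N m; "grip_width": finger opening in m; "grasp_force": force on a finger pad.
Only numpy, scipy, OpenCV 4.12 (cv2) and the standard library are available. Lean on these libraries where they do the work, as an engineer would, in place of code of your own. Each camera call takes 0.05 s, during which the arm holds its last target. There are 200 camera calls.

## Working session

There is one attempt and no reset: what is moved stays moved. The work goes in short steps, Python scripts to look and compute and a tool call to move; the robot and the scene stay as the last step left them, time stands still between calls to the robot, and variables do not carry over. Pictures are saved under pics/ and viewed, at most 10 in all, crops included, and the job is handed in when it is done.

Besides the shell and the picture viewer there is one more tool, called after ">>>" by a JSON object that holds its "method" and its "body". servo_tool: Moves the arm, as the interface text tells. Its arguments: {"type":"object","properties":{"moves":{"type":"array"}},"required":["moves"]}

```bash
mkdir -p pics; python3 - <<'E'
from rig import r
import cv2,numpy as np
s=r.sense();print(s['clock'],s['tcp_pos'],s['ee_rot'],s['grip_width'],r.nose_length)
ims=[]
for c in("scene","top"):
    im=r.get_image(c);ims.append(im['pixels']);print(c,im['T'][:3].round(3).tolist(),im['fx'])
    for q in("driver_a_grip","hole0","hole1","hole2","nut_top","nut_base","tin","pencil_cup","tape_measure","pine"):
        print(q,[(np.round(d['location'],3).tolist(),round(d['score'],2)) for d in r.mark_of(q,c)][:5])
cv2.imwrite('pics/a.png',cv2.resize(ims[0],(800,500)));cv2.imwrite('pics/b.png',cv2.resize(ims[1],(800,500)))
E
```

```text
0.0 [0.18177228 0.67562708 0.23829233] [-4.11641991e-01 -3.11433566e+00  1.62532221e-03] 0.09106791693088988 0.025
scene [[-0.887, -0.353, 0.299, 0.265], [-0.463, 0.662, -0.59, 0.611], [0.01, -0.662, -0.75, 0.835]] 417.40758229570014
driver_a_grip [([0.537, -0.168, 0.093], 0.62)]
hole0 [([0.511, -0.247, 0.009], 0.97), ([0.536, -0.168, 0.014], 0.7), ([0.559, -0.09, 0.014], 0.59)]
hole1 [([0.511, -0.247, 0.009], 0.97), ([0.536, -0.168, 0.014], 0.7), ([0.559, -0.09, 0.014], 0.59)]
hole2 [([0.511, -0.247, 0.009], 0.97), ([0.536, -0.168, 0.014], 0.7), ([0.559, -0.09, 0.014], 0.59)]
nut_top [([0.56, 0.24, 0.056], 0.97)]
nut_base [([0.556, 0.243, 0.041], 0.94), ([0.693, -0.125, -0.001], 0.71)]
tin [([0.666, 0.04, 0.002], 0.59)]
pencil_cup [([0.692, -0.121, -0.002], 0.68)]
tape_measure [([0.728, 0.135, 0.0], 0.91), ([0.557, 0.239, 0.057], 0.51)]
pine [([0.706, 0.291, 0.002], 0.59)]
top [[-0.003, -0.998, 0.069, 0.483], [-1.0, 0.004, 0.007, 0.041], [-0.007, -0.069, -0.998, 0.975]] 382.09283021573697
driver_a_grip [([0.536, -0.169, 0.094], 0.74), ([0.538, -0.166, 0.011], 0.64)]
hole0 [([0.515, -0.245, 0.008], 0.86), ([0.558, -0.096, 0.008], 0.63), ([0.537, -0.169, 0.01], 0.58), ([0.691, -0.123, -0.002], 0.57)]
hole1 [([0.515, -0.245, 0.008], 0.86), ([0.558, -0.096, 0.008], 0.63), ([0.537, -0.169, 0.01], 0.58), ([0.691, -0.123, -0.002], 0.57)]
hole2 [([0.515, -0.245, 0.008], 0.86), ([0.558, -0.096, 0.008], 0.63), ([0.537, -0.169, 0.01], 0.58), ([0.691, -0.123, -0.002], 0.57)]
nut_top [([0.558, 0.238, 0.057], 0.81)]
nut_base [([0.558, 0.242, 0.042], 0.85), ([0.559, 0.243, 0.056], 0.6)]
tin [([0.673, 0.04, -0.001], 0.69)]
pencil_cup [([0.696, -0.122, 0.002], 0.78)]
tape_measure [([0.729, 0.134, 0.002], 0.8)]
pine [([0.705, 0.29, 0.001], 0.74)]
```

View pics/a.png

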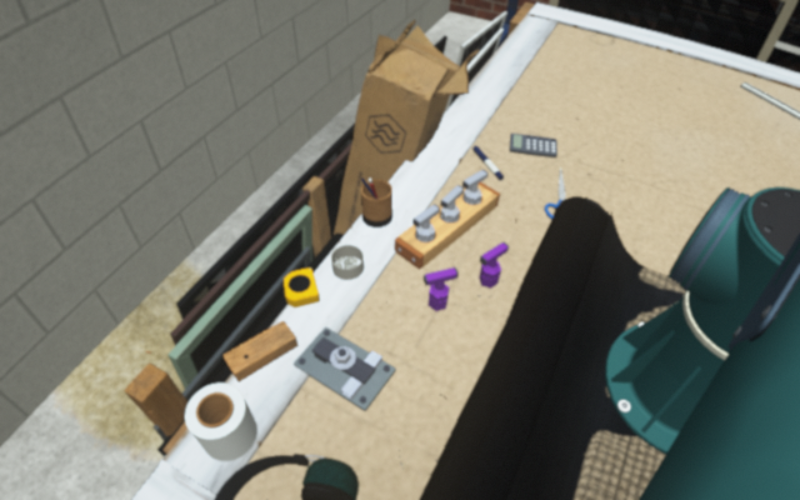

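View pics/b.png

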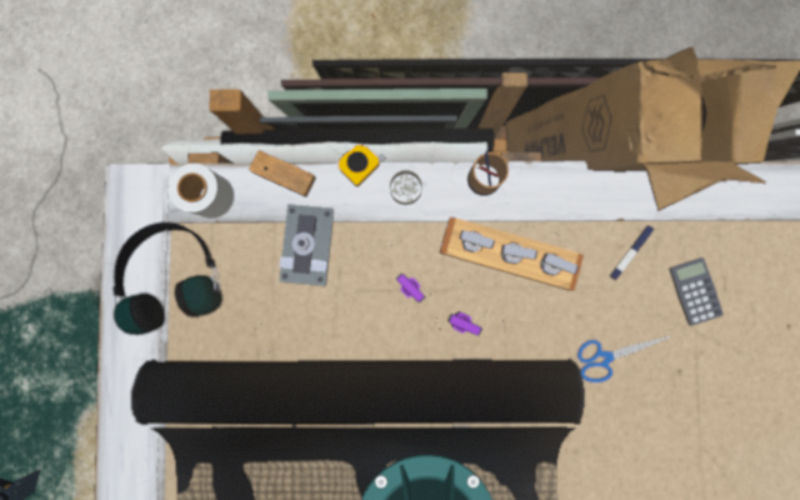

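The scene view shows three steel drivers standing in the rack near (425,222), (450,208) and (472,188), with the nut at (342,355). The top view shows the same drivers at (477,240), (517,252) and (558,264). Two purple look-alikes lie at (410,288) and (465,323) in the top view. The steel drivers in the rack fit the description, so I'll leave the purple ones alone. Next I'll measure the bar and strap angles and confirm this in a crop.

```bash
cat >h.py <<'E'
from rig import r
import cv2,numpy as np
def cloud(c):
    im=r.get_image(c);h,w=im['range_z'].shape
    K=np.array([[im['fx'],0,im['cx']],[0,im['fy'],im['cy']],[0,0,1.]])
    u=np.mgrid[0:h,0:w][::-1].reshape(2,-1).T.astype(np.float64)
    n=cv2.undistortPoints(u[:,None],K,np.array(im['distortion'],float))[:,0]
    z=im['range_z'].ravel().astype(float)
    P=np.c_[n*z[:,None],z]@im['T'][:3,:3].T+im['T'][:3,3]
    P[z==0]=np.nan
    return im,P.reshape(h,w,3)
def rect(p):  # centre, sizes, direction of long axis (deg from world x)
    (c,s,a)=cv2.minAreaRect((p[:,:2]*1000).astype(np.float32))
    if s[0]<s[1]: s=s[::-1];a+=90
    return np.round(c,1),np.round(s,1),round((a+90)%180-90,1)
def bar(P,x,y,rad=.045,lo=.08,hi=.2):
    m=(np.hypot(P[...,0]-x,P[...,1]-y)<rad)&(P[...,2]>lo)&(P[...,2]<hi)
    p=P[m];return rect(p),p[:,2].max().round(4),np.median(p[:,2]).round(4),len(p)
def tool():
    s=r.sense();R=cv2.Rodrigues(np.array(s['ee_rot']))[0]
    return s,R
def delta(x,y,z,ydeg):
    """turn about tool z (deg) and shift (cm, tool axes) from present pose to: TCP at x,y,z, tool down, closing line at ydeg from world x (mod 180)"""
    s,R=tool()
    a=np.radians(ydeg);Y=np.array([np.cos(a),np.sin(a),0])
    out=[]
    for sg in(1,-1):
        y_=Y*sg;zz=np.array([0,0,-1.]);G=np.c_[np.cross(y_,zz),y_,zz]
        out.append(cv2.Rodrigues(R.T@G)[0].ravel())
    w=min(out,key=np.linalg.norm)
    return np.degrees(w).round(2),(R.T@(np.array([x,y,z])-s['tcp_pos'])*100).round(2)
E
python3 - <<'E'
from h import *
im,P=cloud('top')
for x,y in((.514,-.246),(.537,-.169),(.559,-.093)): print(bar(P,x,y))
# plate
m=(np.abs(P[...,0]-.558)<.12)&(np.abs(P[...,1]-.24)<.09)&(P[...,2]>.004)&(P[...,2]<.1)
print('clamp z hist',np.histogram(P[m][:,2],bins=np.arange(0.004,.064,.005)))
print('plate',rect(P[m&(P[...,2]>.006)&(P[...,2]<.05)]))
n=m&(P[...,2]>.048);print('nut',P[n].mean(0),n.sum(),rect(P[n]))
g=cv2.cvtColor(im['pixels'],cv2.COLOR_BGR2GRAY)
d=(g<70)&m&(np.hypot(P[...,0]-.558,P[...,1]-.24)<.09);print('dark',rect(P[d]),d.sum())
# rack
m=(np.abs(P[...,0]-.537)<.12)&(np.abs(P[...,1]+.169)<.18)&(P[...,2]>.035)&(P[...,2]<.045)
print('rack',rect(P[m]))
print('tin',np.nanmax(P[(np.hypot(P[...,0]-.67,P[...,1]-.04)<.05)][:,2]))
b=im['pixels']
cv2.imwrite('pics/c.png',np.vstack([cv2.resize(b[160:250,310:480],(800,424),interpolation=2)]))
E
```

```text
((array([ 515.1, -244.6]), array([65.3, 18.3]), 67.3), np.float64(0.1061), np.float64(0.1011), 240)
((array([ 537.3, -168.7]), array([64.6, 18.3]), 79.6), np.float64(0.1046), np.float64(0.101), 231)
((array([560.1, -90.6]), array([63.8, 18.1]), 70.9), np.float64(0.1053), np.float64(0.101), 229)
clamp z hist (array([ 919, 1155,  115,   63,  161,  188,  458,   57,    4,   35,   46]), array([0.004, 0.009, 0.014, 0.019, 0.024, 0.029, 0.034, 0.039, 0.044,
       0.049, 0.054, 0.059]))
plate (array([577. , 240.3]), array([202. , 178.4]), -0.1)
nut [0.55748204 0.24224359 0.05455386] 88 (array([557.5, 243.2]), array([24.9, 21.9]), -88.9)
dark (array([0., 0.]), array([0., 0.]), 0.0) 0
rack (array([ 485.1, -153.4]), array([275.5, 183.7]), 73.7)
tin 0.0418794383120592
```

View pics/c.png

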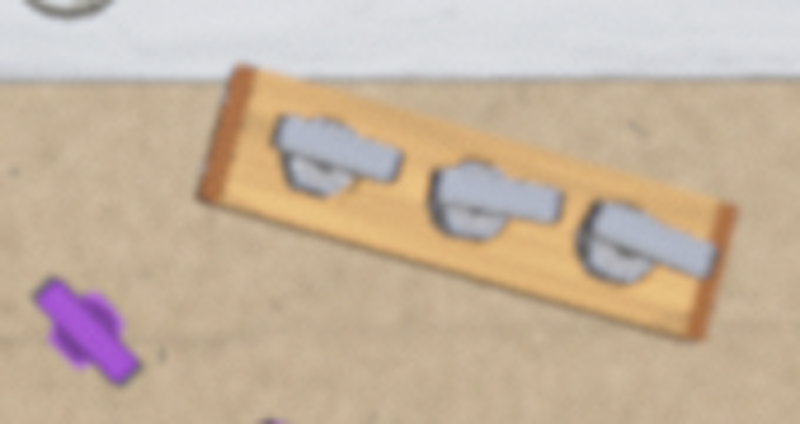

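The crop confirms it: the three grey steel drivers stand in the rack at about (340,150), (495,195) and (650,240) in the crop, and a purple look-alike lies on the table at (85,330). I'll go over the nut first to measure it from close up with the wrist camera.

```bash
python3 - <<'E'
from h import *
im=r.get_image('wrist');s,R=tool()
print((R.T@(im['T'][:3,3]-s['tcp_pos'])).round(3),(R.T@im['T'][:3,:3]).round(2).tolist(),im['fx'],R.round(2).tolist())
print(delta(.558,.242,.28,-8))
E
```

```text
[ 0.084  0.001 -0.147] [[0.0, -0.96, -0.29], [1.0, 0.0, 0.0], [-0.0, -0.29, 0.96]] 304.8999775592613 [[-0.97, 0.26, 0.0], [0.26, 0.97, -0.0], [-0.0, -0.0, -1.0]]
(array([ 0.  ,  0.  , 82.94]), array([-47.6 , -32.14,  -4.1 ]))
```

>>> {"method": "servo_tool", "body": {"moves": [[[0, 0, 83], [-47.6, -32.1, -4.1], 9], [[0, 0, 83], [-47.6, -32.1, -4.1], 9], [[0, 0, 83], [-47.6, -32.1, -4.1], 9], [[0, 0, 83], [-47.6, -32.1, -4.1], 9], [[0, 0, 83], [-47.6, -32.1, -4.1], 9]]}}

```text
clock: 1.82
tcp_pos: [0.3872, 0.439, 0.2616]
ee_rot: [1.782, 2.587, 0.001]
ft_force: [1.1, 0.3, -0.4]
grip_width: 0.0899
grasp_force: 0.0
```

```bash
python3 - <<'E'
from h import *
print(r.sense()['joints'],delta(.558,.242,.28,-8))
E
```

```text
[ 8.08149321e-01  1.72810800e-01  1.95689783e+00 -4.81719977e-05
  1.01130685e+00  4.43647300e-01] (array([ 3.000e-02, -2.000e-02,  2.889e+01]), array([-24.49,   8.93,  -1.84]))
```

>>> {"method": "servo_tool", "body": {"moves": [[[0, 0, 29], [-24.5, 8.9, -1.8], 9], [[0, 0, 29], [-24.5, 8.9, -1.8], 9], [[0, 0, 29], [-24.5, 8.9, -1.8], 9], [[0, 0, 29], [-24.5, 8.9, -1.8], 9], [[0, 0, 29], [-24.5, 8.9, -1.8], 9]]}}

```text
clock: 2.45
tcp_pos: [0.5598, 0.2419, 0.2796]
ee_rot: [2.37, 2.062, 0.001]
ft_force: [-0.4, 0.7, 0.3]
grip_width: 0.0899
grasp_force: 0.0
```

```bash
python3 - <<'E'
from h import *
im,P=cloud('wrist');print(r.sense()['joints'][5])
for q in('nut_top','nut_base'): print(q,[(np.round(d['location'],4),round(d['score'],2)) for d in r.mark_of(q,'wrist')])
c=np.array([.558,.242])
d=np.hypot(P[...,0]-c[0],P[...,1]-c[1])
for lo,hi in((.050,.0565),(.0565,.063),(.034,.042)):
    p=P[(d<.05)&(P[...,2]>lo)&(P[...,2]<hi)];print(lo,len(p),rect(p),p.mean(0).round(4))
p=P[(d<.1)&(P[...,2]>.007)&(P[...,2]<.02)];print('plate',rect(p))
g=cv2.cvtColor(im['pixels'],cv2.COLOR_BGR2GRAY)
p=P[(d<.07)&(P[...,2]>.02)&(P[...,2]<.045)&(g<85)];print('strap',len(p),rect(p) if len(p) else 0)
cv2.imwrite('pics/d.png',im['pixels'])
print('to B',delta(.537,-.169,.28,-10))
E
```

```text
0.5089777086970003
nut_top [(array([0.56  , 0.2434, 0.0546]), 0.63)]
nut_base [(array([0.5567, 0.245 , 0.0395]), 0.71)]
0.05 144 (array([558.1, 242.9]), array([27. , 22.6]), 82.7) [0.5588 0.2446 0.0552]
0.0565 178 (array([557.8, 243. ]), array([22.3, 21.4]), 37.4) [0.5579 0.2431 0.0589]
0.034 1691 (array([558.2, 242.4]), array([99.5, 44. ]), -10.5) [0.5584 0.2438 0.0384]
plate (array([569.1, 256.1]), array([188.2, 162.5]), -20.4)
strap 1415 (array([558. , 243.5]), array([113.7,  33.1]), -5.7)
to B (array([-0.02,  0.  ,  2.19]), array([-41.24,   3.58,  -0.1 ]))
```

View pics/d.png

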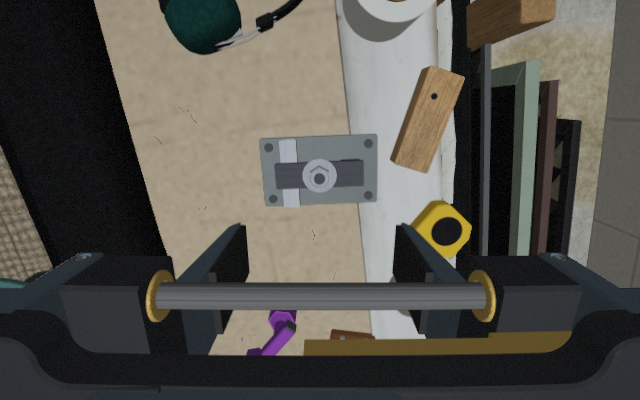

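The wrist view shows the nut at (320,176) and the strap nearly horizontal, rising about 2.4° to the right. That puts the nut at (0.558, 0.243) with the strap at −5.7°. Next is the nearest driver, in hole2.

```bash
python3 - <<'E'
from h import *
print(delta(.560,-.0915,.26,-19))
E
```

```text
(array([-0.02,  0.  , 11.19]), array([-33.25,   4.8 ,   1.9 ]))
```

>>> {"method": "servo_tool", "body": {"moves": [[[0, 0, 11], [-33.2, 4.8, 1.9], 9], [[0, 0, 11], [-33.2, 4.8, 1.9], 9], [[0, 0, 11], [-33.2, 4.8, 1.9], 9], [[0, 0, 11], [-33.2, 4.8, 1.9], 9], [[0, 0, 11], [-33.2, 4.8, 1.9], 9]]}}

```text
clock: 3.22
tcp_pos: [0.5598, -0.0678, 0.2615]
ee_rot: [2.552, 1.832, 0.0]
ft_force: [0.5, 0.2, 0.2]
grip_width: 0.0899
grasp_force: 0.0
```

>>> {"method": "servo_tool", "body": {"moves": [[[0, 0, 0], [0, 0, 0], 9], [[0, 0, 0], [0, 0, 0], 9]]}}

```text
clock: 3.48
tcp_pos: [0.5601, -0.0663, 0.2614]
ee_rot: [-2.553, -1.83, 0.0]
ft_force: [0.3, 0.3, -0.3]
grip_width: 0.0902
grasp_force: 0.0
```

```bash
python3 - <<'E'
from h import *
im,P=cloud('wrist')
for x,y in((.5145,-.245),(.537,-.169),(.560,-.092)):
    try: print(bar(P,x,y))
    except Exception as e: print(e)
print([(np.round(d['location'],4),round(d['score'],2)) for d in r.mark_of('hole0','wrist')],[(np.round(d['location'],4),round(d['score'],2)) for d in r.mark_of('driver_a_grip','wrist')])
m=(np.hypot(P[...,0]-.56,P[...,1]+.09)<.1)&(P[...,2]>.035)&(P[...,2]<.045);print(rect(P[m]))
print(delta(.560,-.0915,.091+.006,-19))
E
```

```text
((array([ 520.3, -231.4]), array([38.7, 18.2]), 67.6), np.float64(0.1065), np.float64(0.1035), 455)
((array([ 536. , -174.3]), array([78.1, 18. ]), 79.1), np.float64(0.1057), np.float64(0.1034), 510)
((array([559.8, -90.7]), array([64.1, 17.1]), 71.9), np.float64(0.1067), np.float64(0.104), 967)
[(array([ 0.5418, -0.1711,  0.0097]), 0.78)] []
(array([ 554.3, -110.5]), array([153.4,  74.2]), 73.8)
(array([-0.  , -0.01,  0.35]), array([-2.44,  0.79, 16.46]))
```

>>> {"method": "servo_tool", "body": {"moves": [[[0, 0, -0.6], [-2.4, 0.7, 4], 9], [[0, 0, -0.6], [-2.4, 0.7, 8], 9], [[0, 0, -0.6], [-2.4, 0.7, 12], 9], [[0, 0, -0.6], [-2.4, 0.7, 15], 9], [[0, 0, -0.6], [-2.4, 0.7, 16.1], 9]]}}

```text
clock: 4.25
tcp_pos: [0.5585, -0.0913, 0.099]
ee_rot: [-2.542, -1.844, 0.002]
ft_force: [0.2, -0.1, 0.6]
grip_width: 0.0904
grasp_force: 0.0
```

>>> {"method": "servo_tool", "body": {"moves": [[[0, 0, 0], [0, 0, 0], 4], [[0, 0, 0], [0, 0, 0], 1.5], [[0, 0, 0], [0, 0, 0], 1], [[0, 0, 0], [0, 0, 0], 1], [[0, 0, 0], [0, 0, 0], 1]]}}

```text
clock: 4.88
tcp_pos: [0.5593, -0.0927, 0.1008]
ee_rot: [2.544, 1.842, 0.0]
ft_force: [-0.2, -0.6, -0.2]
grip_width: 0.0431
grasp_force: 0.0
```

>>> {"method": "servo_tool", "body": {"moves": [[[0, 0, 0], [0, 0, 0], 1], [[0, 0, 0], [0, 0, 0], 1], [[0, 0, 0], [0, 0, 0], 1]]}}

```text
clock: 5.25
tcp_pos: [0.5592, -0.0926, 0.1005]
ee_rot: [-2.544, -1.843, 0.0]
ft_force: [-0.5, 0.1, -0.8]
grip_width: 0.0177
grasp_force: 30.0
```

>>> {"method": "servo_tool", "body": {"moves": [[[0, 0, 0], [0, 0, -2], 1], [[0, 0, 0], [0, 0, -4], 1], [[0, 0, 0], [0, 0, -7], 1], [[0, 0, 0], [0, 0, -11], 1], [[0, 0, 0], [0, 0, -11], 1]]}}

```text
clock: 5.88
tcp_pos: [0.561, -0.0929, 0.2149]
ee_rot: [2.54, 1.84, 0.007]
ft_force: [0.2, 0.1, -2.7]
grip_width: 0.0175
grasp_force: 30.0
```

```bash
python3 - <<'E'
from h import *
print(delta(.5578,.241,.21,-5.7),r.sense()['grip_width'],r.sense()['ft_force'],r.sense()['ft_torque'])
E
```

```text
(array([  0.37,  -0.  , -12.47]), array([ 31.63, -10.72,   0.44])) 0.017483546952063406 [ 0.17265488  0.08787826 -2.69712564] [-0.11130473  0.00028968  0.03595219]
```

>>> {"method": "servo_tool", "body": {"moves": [[[0, 0, -2], [4, -1.3, 0], 1], [[0, 0, -4], [9, -3, 0], 1], [[0, 0, -7], [14, -4.7, 0], 1], [[0, 0, -9], [19, -6.4, 0], 1], [[0, 0, -11], [24, -8.1, 0], 1]]}}

```text
clock: 6.5
tcp_pos: [0.5565, 0.1623, 0.2104]
ee_rot: [-2.355, -2.079, 0.0]
ft_force: [1.3, 0.2, -2.5]
grip_width: 0.0175
grasp_force: 30.0
```

```bash
python3 - <<'E'
from h import *
print(delta(.5578,.241,.175,-5.7))
E
```

```text
(array([-0.02,  0.01, -1.41]), array([ 7.82, -0.84,  3.54]))
```

>>> {"method": "servo_tool", "body": {"moves": [[[0, 0, -1.4], [4, -0.5, 0.5], 1], [[0, 0, -1.4], [7.5, -0.8, 1.5], 1], [[0, 0, -1.4], [7.5, -0.8, 3], 1], [[0, 0, -1.4], [7.5, -0.8, 3], 1], [[0, 0, -1.4], [7.5, -0.8, 3], 1]]}}

```text
clock: 7.12
tcp_pos: [0.5585, 0.2353, 0.1807]
ee_rot: [-2.331, -2.106, 0.0]
ft_force: [-0.2, -0.2, -2.1]
grip_width: 0.0175
grasp_force: 30.0
```

```bash
python3 - <<'E'
from h import *
print(delta(.5578,.241,.165,-5.7),r.sense()['ft_force'],r.sense()['ft_torque'])
im,P=cloud('scene')
print(bar(P,.558,.242,.05,.1,.175))
d=np.hypot(P[...,0]-.558,P[...,1]-.242)
cv2.imwrite('pics/e.png',cv2.resize(im['pixels'][220:340,200:360],(800,600),interpolation=2))
E
```

```text
(array([-0.01,  0.01, -0.12]), array([ 0.56, -0.13,  1.57])) [-0.15027256 -0.17835863 -2.14362983] [-0.06667151  0.09929246  0.00587059]
((array([553.4, 248. ]), array([47.9, 29.9]), 42.0), np.float64(0.1749), np.float64(0.1342), 371)
```

View pics/e.png

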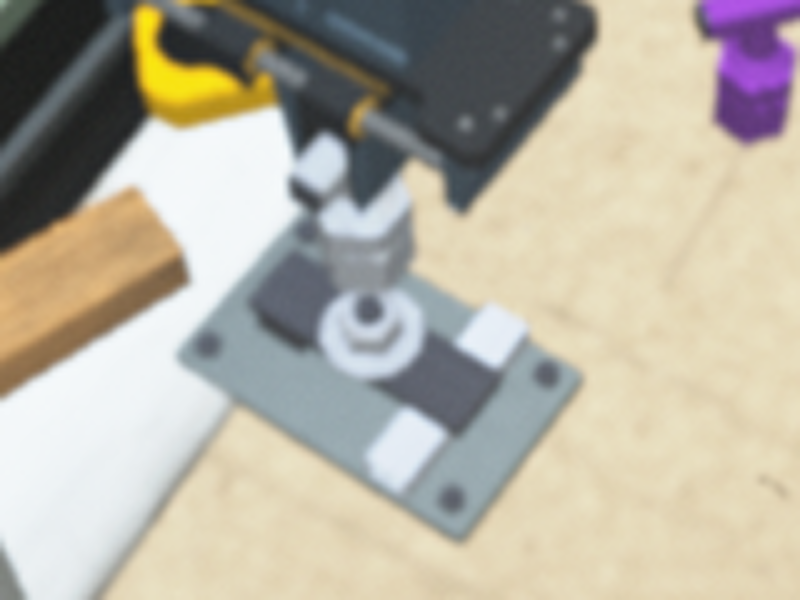

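The crop shows the held driver upright at (365,225), just above the nut at (370,320). The tape and the pine block are clear of it. I'll correct the position and lower carefully.

>>> {"method": "servo_tool", "body": {"moves": [[[0, 0, 0], [0.5, -0.1, 1.5], 1], [[0, 0, 0], [0.5, -0.1, 3], 1], [[0, 0, 0], [0.5, -0.1, 3], 1]]}}

```text
clock: 7.55
tcp_pos: [0.557, 0.2408, 0.1487]
ee_rot: [-2.33, -2.106, 0.004]
ft_force: [-0.1, 0.2, -2.4]
grip_width: 0.0183
grasp_force: 30.0
```

```bash
python3 - <<'E'
from h import *
print(delta(.5578,.241,.142,-5.7),r.sense()['ft_force'])
E
```

```text
(array([-0.15,  0.08, -0.07]), array([0.03, 0.08, 0.67])) [-0.14699045  0.15296227 -2.37179526]
```

>>> {"method": "servo_tool", "body": {"moves": [[[0, 0, 0], [0, 0, 0.3], 1], [[0, 0, 0], [0, 0, 0.5], 1], [[0, 0, 0], [0, 0, 0.7], 1], [[0, 0, 0], [0, 0, 0.7], 1]]}}

```text
clock: 8.05
tcp_pos: [0.558, 0.2412, 0.1435]
ee_rot: [-2.331, -2.107, 0.0]
ft_force: [1.1, -0.6, -3.2]
grip_width: 0.0178
grasp_force: 30.0
```

>>> {"method": "servo_tool", "body": {"moves": [[[0, 0, 0], [0, 0, 0.2], 1], [[0, 0, 0], [0, 0, 0.3], 1], [[0, 0, 0], [0, 0, 0.3], 1]]}}

```text
clock: 8.43
tcp_pos: [0.558, 0.2412, 0.1404]
ee_rot: [-2.33, -2.107, 0.0]
ft_force: [-0.1, 0.2, -1.9]
grip_width: 0.0178
grasp_force: 30.0
```

>>> {"method": "servo_tool", "body": {"moves": [[[0, 0, 0], [0, 0, 0.3], 1], [[0, 0, 0], [0, 0, 0.6], 1], [[0, 0, 0], [0, 0, 0.8], 1], [[0, 0, 0], [0, 0, 0.8], 1]]}}

```text
clock: 8.93
tcp_pos: [0.5579, 0.2412, 0.1323]
ee_rot: [-2.33, -2.107, 0.001]
ft_force: [0.4, 0.6, -2.5]
grip_width: 0.0179
grasp_force: 30.0
```

>>> {"method": "servo_tool", "body": {"moves": [[[0, 0, 0], [0, 0, 0.1], 1], [[0, 0, 0], [0, 0, 0.2], 1], [[0, 0, 0], [0, 0, 0.3], 1], [[0, 0, 0], [0, 0, 0.3], 1]]}}

```text
clock: 9.43
tcp_pos: [0.558, 0.2412, 0.1295]
ee_rot: [-2.33, -2.107, 0.0]
ft_force: [-0.2, 0.5, -3.2]
grip_width: 0.0176
grasp_force: 30.0
```

```bash
python3 - <<'E'
from h import *
s=r.sense();print(s['ft_force'],s['ft_torque'],s['tcp_pos'])
im,P=cloud('scene')
cv2.imwrite('pics/f.png',cv2.resize(im['pixels'][220:340,200:360],(800,600),interpolation=2))
E
```

```text
[-0.22573344  0.46979899 -3.17718711] [-0.10776443  0.05606793 -0.00441256] [0.5580091  0.24121544 0.12948922]
```

View pics/f.png

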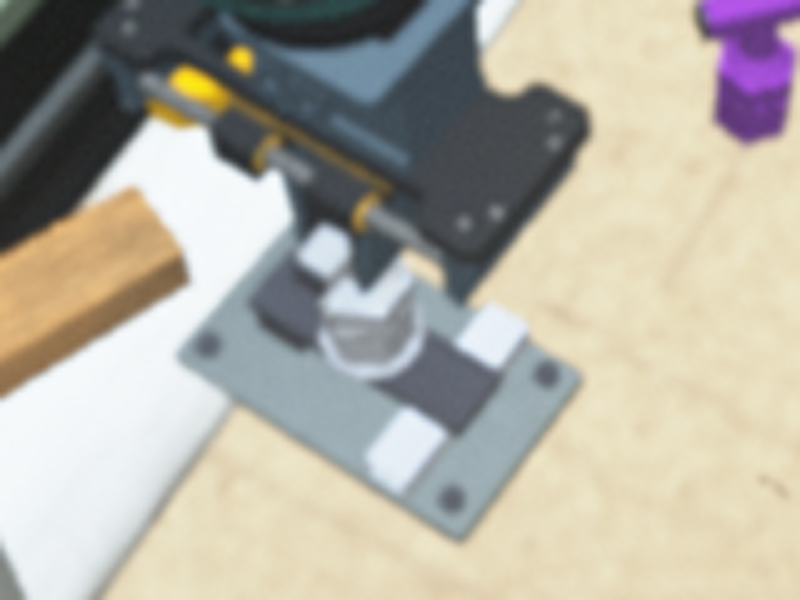

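The driver is over the nut, with its socket down at the washer at about (370,340). It fits on the first try. I'll press gently to find the bottom.

>>> {"method": "servo_tool", "body": {"moves": [[[0, 0, 0], [0, 0, 0.1], 1], [[0, 0, 0], [0, 0, 0.1], 1], [[0, 0, 0], [0, 0, 0.15], 1], [[0, 0, 0], [0, 0, 0.15], 1]]}}

```text
clock: 9.98
tcp_pos: [0.5586, 0.2413, 0.1293]
ee_rot: [2.33, 2.107, 0.001]
ft_force: [-4.4, -3.4, 14.6]
grip_width: 0.0177
grasp_force: 30.0
```

>>> {"method": "servo_tool", "body": {"moves": [[[0, 0, 0], [0, 0, -0.05], 1], [[0, 0, 0], [0, 0, -0.05], 1], [[0, 0, 0], [0, 0, -0.05], 1]]}}

```text
clock: 10.35
tcp_pos: [0.5585, 0.2413, 0.1293]
ee_rot: [2.33, 2.107, 0.001]
ft_force: [-1.6, -3.1, 8.2]
grip_width: 0.0178
grasp_force: 30.0
```

```bash
python3 - <<'E'
from h import *
s=r.sense();print(s['ft_force'],s['tcp_pos'],s['grip_width'],s['grasp_force'])
im,P=cloud('top')
for x,y in((.514,-.246),(.537,-.169)): print(bar(P,x,y))
if s['ft_force'][2]>0 and s['grasp_force']>20: print(r.sign_off())
E
```

```text
[-1.58603598 -3.09933651  8.21955257] [0.55850696 0.24127644 0.12929746] 0.017797210767974147 30.001324117183685
((array([ 515.6, -244.6]), array([64.8, 18.7]), 67.6), np.float64(0.1056), np.float64(0.101), 242)
((array([ 537.5, -168.6]), array([64.5, 18.4]), 78.8), np.float64(0.1064), np.float64(0.101), 232)
the job is handed in; nothing more can be done
None
```

The first driver I tried, the one from hole2, fits: it is upright and fully down over the nut with the gripper still holding it at 30 N, the other two never left the rack, and the job is handed in.

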